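# Stroke the tooth-chart touch pad round the arch

## Task

On the touch pad beside the dental scanner, mark the full arch for scanning: with the gripper closed, put the fingertips lightly on the end tooth beside the green lamp and trace round the horseshoe, touching all seven teeth in order, to the end tooth beside the red lamp. Press gently, grasp nothing, and leave the crown and the other things on the table where they are. Finish with the fingertips still resting lightly on that last tooth: the program ends while holding this touch.

Things in the scene. Friction and masses are not known exactly. Their poses are not given: they have to be found in the camera images.
- pad: fixed grey touch pad with a black face, 220 mm (its x) x 270 mm (its y) x 20 mm tall, on the table; origin at the centre of its underside. A half-circle row of seven white teeth, open towards its -x, stands proud of it
- arch: the red carrier under all seven teeth, a half circle of 75 mm radius to the teeth's centres about the point x = -30 mm, y = 0 of the pad. It is sprung: pressing any tooth sinks the whole row straight down, level; it begins to give at about 1 N, reaches its stop 8 mm down at about 4 N and comes back up when let go. Origin: the pad's origin when not pressed
- tooth1: tooth number 1 of the row of seven, at the pad's +y end of the horseshoe: white block with a grey line on top along the row, flat top 24 mm (its x, pointing out from the horseshoe's centre) x 32 mm (its y, along the row); neighbours are 39 mm apart centre to centre. Origin at the centre of its top face, 34 mm above the table when not pressed, 14 mm above the pad's face
- tooth2: tooth number 2 of the row of seven, between its neighbours in number: white block with a grey line on top along the row, flat top 24 mm (its x, pointing out from the horseshoe's centre) x 32 mm (its y, along the row); neighbours are 39 mm apart centre to centre. Origin at the centre of its top face, 34 mm above the table when not pressed, 14 mm above the pad's face
- tooth3: tooth number 3 of the row of seven, between its neighbours in number: white block with a grey line on top along the row, flat top 24 mm (its x, pointing out from the horseshoe's centre) x 32 mm (its y, along the row); neighbours are 39 mm apart centre to centre. Origin at the centre of its top face, 34 mm above the table when not pressed, 14 mm above the pad's face
- tooth4: tooth number 4 of the row of seven, in the middle of the row, at the pad's +x side: white block with a grey line on top along the row, flat top 24 mm (its x, pointing out from the horseshoe's centre) x 32 mm (its y, along the row); neighbours are 39 mm apart centre to centre. Origin at the centre of its top face, 34 mm above the table when not pressed, 14 mm above the pad's face
- tooth5: tooth number 5 of the row of seven, between its neighbours in number: white block with a grey line on top along the row, flat top 24 mm (its x, pointing out from the horseshoe's centre) x 32 mm (its y, along the row); neighbours are 39 mm apart centre to centre. Origin at the centre of its top face, 34 mm above the table when not pressed, 14 mm above the pad's face
- tooth6: tooth number 6 of the row of seven, between its neighbours in number: white block with a grey line on top along the row, flat top 24 mm (its x, pointing out from the horseshoe's centre) x 32 mm (its y, along the row); neighbours are 39 mm apart centre to centre. Origin at the centre of its top face, 34 mm above the table when not pressed, 14 mm above the pad's face
- tooth7: tooth number 7 of the row of seven, at the pad's -y end of the horseshoe: white block with a grey line on top along the row, flat top 24 mm (its x, pointing out from the horseshoe's centre) x 32 mm (its y, along the row); neighbours are 39 mm apart centre to centre. Origin at the centre of its top face, 34 mm above the table when not pressed, 14 mm above the pad's face
- green_lamp: green dome, 24 mm across, 8 mm tall, fixed on the pad's face 48 mm beyond the end tooth where the tracing starts (beside tooth 1 in some runs, tooth 7 in others; its top is 6 mm below the teeth); origin at the centre of its underside
- red_lamp: red dome, same size, height and origin, 48 mm beyond the other end tooth, where the tracing finishes
- crown: bystander, leave alone: loose brass stub, 26 mm across at the foot, with a small white crown on top, 30 mm tall, standing on the pad inside the horseshoe near its centre; origin at the centre of its underside
- jaw: bystander: loose cream dental cast, 50 x 62 mm, 25 mm tall, left (+y) of the pad; origin under its centre
- mouse: bystander: loose black computer mouse, 105 x 60 mm, 33 mm tall, right (-y) of the pad; origin under its centre
- bottle: bystander: loose white bottle with a blue cap, 48 mm across, 110 mm tall, to the left; origin under its centre
- jar: bystander: loose amber jar with a white lid, 60 mm across, 55 mm tall, to the left; origin under its centre
- spatula: bystander: loose spatula, 170 mm long, lying flat to the right (-y); origin under its middle
- bowl: bystander: loose green plastic mixing bowl, 90 mm across, 50 mm tall, to the left; origin under its centre

How it is judged (in metres and radians):
On the way, in this order (a step that is already met when the one before it is completed fails the run):
1. the fingers touch the first tooth, at the green lamp's end (((horizontal distance between green_lamp and tooth1 below 0.07 m and contact force between the fingers and tooth1 above 0.3 N) or (horizontal distance between green_lamp and tooth7 below 0.07 m and contact force between the fingers and tooth7 above 0.3 N))), for 0.06 s.
2. the fingers touch the second tooth (((horizontal distance between green_lamp and tooth1 below 0.07 m and contact force between the fingers and tooth2 above 0.3 N) or (horizontal distance between green_lamp and tooth7 below 0.07 m and contact force between the fingers and tooth6 above 0.3 N))), for 0.06 s.
3. the fingers touch the third tooth (((horizontal distance between green_lamp and tooth1 below 0.07 m and contact force between the fingers and tooth3 above 0.3 N) or (horizontal distance between green_lamp and tooth7 below 0.07 m and contact force between the fingers and tooth5 above 0.3 N))), for 0.06 s.
4. the fingers touch the fourth (middle) tooth (contact force between the fingers and tooth4 above 0.3 N), for 0.06 s.
5. the fingers touch the fifth tooth (((horizontal distance between green_lamp and tooth1 below 0.07 m and contact force between the fingers and tooth5 above 0.3 N) or (horizontal distance between green_lamp and tooth7 below 0.07 m and contact force between the fingers and tooth3 above 0.3 N))), for 0.06 s.
6. the fingers touch the sixth tooth (((horizontal distance between green_lamp and tooth1 below 0.07 m and contact force between the fingers and tooth6 above 0.3 N) or (horizontal distance between green_lamp and tooth7 below 0.07 m and contact force between the fingers and tooth2 above 0.3 N))), for 0.06 s.
7. the fingers touch the last tooth, at the red lamp's end (((horizontal distance between green_lamp and tooth1 below 0.07 m and contact force between the fingers and tooth7 above 0.3 N) or (horizontal distance between green_lamp and tooth7 below 0.07 m and contact force between the fingers and tooth1 above 0.3 N))), for 0.06 s.
At the end, for the whole second after the job is handed in: the fingers still rest on the last tooth, the one beside the red lamp (contact over 0.3 N), and every loose thing is within 20 mm of where it stood (((horizontal distance between green_lamp and tooth1 below 0.07 m and contact force between the fingers and tooth7 above 0.3 N) or (horizontal distance between green_lamp and tooth7 below 0.07 m and contact force between the fingers and tooth1 above 0.3 N)) and distance of each of crown, jaw, mouse, bottle, jar, spatula, bowl from where it was at the start of the episode below 0.02 m); the arm keeps its last pose, push and grip.
It fails at once if a tooth is pressed hard (more than 15 N) (contact force between the fingers and tooth1 above 15 N or contact force between the fingers and tooth2 above 15 N or contact force between the fingers and tooth3 above 15 N or contact force between the fingers and tooth4 above 15 N or contact force between the fingers and tooth5 above 15 N or contact force between the fingers and tooth6 above 15 N or contact force between the fingers and tooth7 above 15 N).
It fails at once if a loose bystander is lifted, carried or pushed more than 20 mm (not (distance of each of crown, jaw, mouse, bottle, jar, spatula, bowl from where it was at the start of the episode below 0.02 m)).
It fails at once if the arm or fingers push on the pad's lamps (contact force between any of the fingers, the arm and green_lamp above 2 N or contact force between any of the fingers, the arm and red_lamp above 2 N).
It also fails if it takes over 38 s, if anything falls off the work surface, if the arm or the gripper's body presses on something with over 40 N, if the wrist force passes 120 N, or if a joint passes its speed limit or range.

## Robot

A 6-joint arm with a two-finger parallel gripper is mounted at the origin on the work surface. World frame = base frame: x ahead of the robot, y to its left, z up, the work surface at z = 0. Lengths are in m, angles in degrees, forces in N, time in s.
With the tool pointing down it reaches from about 0.275 to 0.775 m from the base axis. Payload 14.6 kg.
Tool frame: the origin (TCP) lies at the very end of the fingers, on their centre line; the grasp point (between the pads) lies 19 mm behind it; z points along the fingers, y is the line along which they close (so a half turn about z gives the same grasp; the last joint's range is limited). The gripper opens to 85 mm and grips with 20 to 120 N. Pads are 22 mm wide; open, the fingers measure 114 mm over their backs; the gripper's body (76 mm by 85 mm) begins 54 mm behind the grasp point. The pads swing forward as they close: fully open they stand 13 mm farther back than shut.
Start: joints at [-8.898, 15.075, -2.767, 72.158, 0, 81.102], TCP at [0.525, -0, 0.231] pointing down, gripper open.
Joint ranges: [-151.79, 151.79], [-50.71, 97.33], [-67.44, 78.34], [-121.81, 120.89], [-77.56, 73.72], [-180, 180]. Speed limits (degrees/s): [108.29, 108.29, 147.25, 159.86, 180, 180].

## Interface

Orientations are given as a 3x3 rotation matrix whose columns are the frame's x, y, z axes.
In Python, from plant import state, camera, camera_params, job, spotter gives the robot as it stands.
- The arm moves only by the shell command python3 -m crank 'ROWS' [FORCE]. ROWS is JSON, one flat list of numbers, 7 for each row, row after row: the turn, a rotation vector about the tool's x, y, z in units of 6 degrees (1.0 is 6 degrees), then the shift along the tool's x, y, z in units of 25 mm (1.0 is 25 mm), then the closure, from 0 (fully open) to 1 (shut). A call has 1 to 12 rows; each row shifts and turns the commanded pose from where the row before left it, along the tool's axes as they then stand; what a row does not reach is not made up. A row lasts 1/12 s, in which the tool goes at most 41.7 mm and 7.16 degrees, less where a joint would pass 70% of its speed; a pose out of reach is approached as far as the arm can. A call is refused whole if a number of a shift passes 1 or a number of a turn 1, either way. A call with a gripper value outside its range is refused whole. The fingers move at their own pace and stop on an object; FORCE is the grip in N (left out, the last holds). Time passes only in rows, so rows that do not move let the fingers close. It gives the time, the measured TCP pose, the force, the opening and the grip force at its end, in the units of the state.
- state(): the state, without advancing time (a new reading comes with each control period).
- camera(name): name is "scene" or "side" or "wrist"; returns (picture, depth): 384x512x3 uint8, blue, green, red; 384x512 float32, m along the optical axis (not along the pixel's ray), 0 where there is no reading.
- camera_params(name): a dict with "vertical_fov" (degrees; the focal length in pixels is half the picture's height over the tangent of half this angle, whatever the lens; pixels are square), "cx", "cy" (the principal point, pixels), "rvec" (rotation vector, rad) and "tvec" (3), from world to camera coordinates, as OpenCV has them; the wrist camera has in their place "T_tool_cam" (4x4, takes a point from camera to tool coordinates, whose origin is the TCP and whose axes are the flange's). Camera axes: x right, y down, z forward; pixel columns grow to the right and rows downward; lengths in m; the calibration is good to about 2 mm. A picture is of the moment at which its call begins: read the wrist's pose just before it. camera_params takes no time and is no camera call.
- job.sign_off(): hands the job in; it is judged then, once.
Trained networks look in the newest picture that a camera, given by its name, has taken for a name from the list of things; names that differ only in an ending like _2 or _b are one class to them, and where a whole thing is asked for, a point or a joint stands for the part that bears it (a point fixed in the world has none). Each returns a list of dicts, best first, with "score" (0 to 1); they miss things now and then, are a little off and sometimes report something else, mostly with a low value. They report only what shows in the picture. A call takes as long as a camera call.
- spotter.outline_of(camera, thing): "pixels" (384x512 bool, what is visible of it) and "box" ([left, top, right, bottom] in pixels, round what is visible of it).
The state is a dict: "time_s": time; "qpos": joint angles; "joint_velocities": joint speeds; "joint_torque": joint torques, N m; "tool_pos": TCP position; "ee_rot": TCP orientation; "wrist_force": force on the tool from outside, world axes, zero at the start; "ft_torque": the same for the moment, N m; "width": opening from 0.0 (shut) to 1.0 (fully open); "finger_force": force on a finger pad.
Only numpy, scipy, OpenCV 4.12 (cv2) and the standard library are available. Lean on these libraries where they do the work, as an engineer would, in place of code of your own. Each camera call takes 0.05 s, during which the arm holds its last target. There are 200 camera calls.

## Working session

There is one attempt and no reset: what is moved stays moved. The work goes in short steps, Python scripts to look and compute and a shell command to move; the robot and the scene stay as the last step left them, time stands still between calls to the robot, and variables do not carry over. Pictures are saved under pics/ and viewed, at most 10 in all, crops included, and the job is handed in when it is done.

```bash
mkdir -p pics; cat > h.py <<'E'
import numpy as np, cv2
from plant import state, camera, camera_params, spotter
def cam(name):
    s=state(); img,d=camera(name); p=camera_params(name)
    f=img.shape[0]/2/np.tan(np.radians(p["vertical_fov"])/2)
    if "rvec" in p:
        R,_=cv2.Rodrigues(np.array(p["rvec"],float)); t=np.array(p["tvec"],float).ravel()
        Rw=R.T; tw=-R.T@t
    else:
        T=np.array(p["T_tool_cam"]); E=np.array(s["ee_rot"]).reshape(3,3)
        Rw=E@T[:3,:3]; tw=E@T[:3,3]+np.array(s["tool_pos"])
    v,u=np.mgrid[:img.shape[0],:img.shape[1]]
    X=np.stack([(u-p["cx"])/f*d,(v-p["cy"])/f*d,d],-1)@Rw.T+tw
    X[d==0]=np.nan
    return img,d,X
E
python3 - <<'E'
from h import *
s=state(); print({k:np.round(v,3).tolist() for k,v in s.items()})
for c in ["scene","wrist","side"]:
    img,d,X=cam(c); cv2.imwrite(f"pics/{c}0.png",img); np.save(f"{c}0.npy",X)
    print(c,{k:np.round(v,3).tolist() for k,v in camera_params(c).items()})
    for t in ["tooth1","green_lamp","red_lamp","crown","pad"]:
        for r in spotter.outline_of(c,t)[:8 if t=="tooth1" else 1]:
            P=X[r["pixels"]]
            print(t,round(r["score"],2),np.round(r["box"]).tolist(),np.round(np.nanmedian(P,0),4).tolist(),np.round(np.nanmax(P[:,2]),3))
E
```

```text
{'time_s': 0.0, 'qpos': [-8.898, 15.098, -2.803, 72.157, 0.001, 81.1], 'joint_velocities': [0.14, -0.027, -0.007, 0.02, -0.008, 0.009], 'joint_torque': [0.001, -63.761, 38.457, 0.014, 0.0, -0.0], 'tool_pos': [0.525, 0.0, 0.231], 'ee_rot': [[-0.0, 1.0, -0.001], [1.0, 0.0, 0.0], [0.0, -0.001, -1.0]], 'wrist_force': [0.252, 0.472, -0.382], 'ft_torque': [0.003, 0.011, -0.013], 'finger_force': 0.0, 'width': 1.003}
scene {'vertical_fov': 49.234, 'cx': 250.56, 'cy': 191.069, 'rvec': [2.074, 1.338, -0.505], 'tvec': [-0.252, -0.281, 1.754]}
tooth1 0.59 [228.0, 210.0, 236.0, 223.0] [0.5535, -0.0418, 0.033] 0.038
tooth1 0.52 [241.0, 215.0, 249.0, 226.0] [0.5848, -0.0166, 0.032] 0.037
tooth1 0.49 [262.0, 211.0, 267.0, 222.0] [0.5948, 0.0566, 0.0323] 0.041
crown 0.6 [245.0, 197.0, 256.0, 210.0] [0.5279, 0.0295, 0.0293] 0.053
pad 0.81 [198.0, 186.0, 293.0, 250.0] [0.5624, 0.0048, 0.02] 0.051
wrist {'vertical_fov': 62.037, 'cx': 258.172, 'cy': 194.557, 'T_tool_cam': [[-0.001, -0.966, -0.258, 0.065], [1.0, -0.0, -0.001, -0.0], [0.0, -0.258, 0.966, -0.143], [0.0, 0.0, 0.0, 1.0]]}
tooth1 0.95 [265.0, 
[... 617 characters left out ...]
0494] 0.053
pad 0.58 [130.0, 1.0, 433.0, 292.0] [0.5497, 0.0248, 0.0211] 0.037
side {'vertical_fov': 44.268, 'cx': 261.854, 'cy': 188.451, 'rvec': [2.343, -0.874, 0.301], 'tvec': [-0.37, 0.306, 1.386]}
tooth1 0.58 [278.0, 176.0, 290.0, 184.0] [0.5947, 0.0178, 0.0337] 0.04
tooth1 0.48 [257.0, 172.0, 265.0, 175.0] [0.5646, 0.0886, 0.0346] 0.038
tooth1 0.42 [279.0, 192.0, 289.0, 204.0] [0.5478, -0.0411, 0.0334] 0.039
tooth1 0.39 [268.0, 202.0, 279.0, 208.0] [0.51, -0.0462, 0.0339] 0.045
tooth1 0.37 [266.0, 172.0, 280.0, 178.0] [0.5898, 0.0587, 0.0324] 0.039
crown 0.59 [257.0, 185.0, 267.0, 196.0] [0.5193, 0.0294, 0.0359] 0.054
pad 0.37 [256.0, 184.0, 266.0, 195.0] [0.5189, 0.0294, 0.0316] 0.054
```

```bash
python3 - <<'E'
from h import *
from scipy.optimize import least_squares
T=np.array([[.4767,-.0273],[np.nan]*2,[.5508,-.0371],[.5803,-.0149],[.5956,.0209],[.5909,.0581],[.5674,.0894]])
k=np.arange(7)
m=lambda p:np.c_[p[0]+.075*np.cos(p[2]+k*np.pi/6),p[1]+.075*np.sin(p[2]+k*np.pi/6)]
ok=~np.isnan(T[:,0])
r=least_squares(lambda p:(m(p)-T)[ok].ravel(),[.52,.03,-2])
print(r.x,np.degrees(r.x[2]));print(np.round(m(r.x),4));print(np.round((T-m(r.x))*1000,1))
# lamps predicted
c=r.x[:2];M=m(r.x)
# white-top refinement: bright points at z .031-.038
X=np.load("wrist0.npy");img=cv2.imread("pics/wrist0.png").astype(int)
w=(abs(X[...,2]-.0343)<.0025)
for i in range(7):
    a=r.x[2]+i*np.pi/6; d=X[...,:2]-M[i]; u=d@[np.cos(a),np.sin(a)]; v=d@[-np.sin(a),np.cos(a)]
    q=w&(abs(u)<.018)&(abs(v)<.0195)
    print(i,q.sum(),[np.round(1000*np.percentile(z[q],[2,98]),1) for z in(u,v)])
cv2.imwrite("pics/w_big.png",cv2.resize(cv2.imread("pics/wrist0.png"),(768,576)))
E
```

```text
[ 0.52175364  0.03112458 -2.2322541 ] -127.89873875075149
[[ 0.4757 -0.0281]
 [ 0.5114 -0.0432]
 [ 0.55   -0.0384]
 [ 0.5809 -0.0149]
 [ 0.596   0.0208]
 [ 0.5912  0.0593]
 [ 0.5678  0.0903]]
[[ 1.   0.8]
 [ nan  nan]
 [ 0.8  1.3]
 [-0.6  0. ]
 [-0.4  0.1]
 [-0.3 -1.2]
 [-0.4 -0.9]]
0 603 [array([-11.6,  11.2]), array([-14.9,  15.6])]
1 590 [array([-11.5,  11.2]), array([-15.2,  15.6])]
2 586 [array([-11.2,  11.5]), array([-15.4,  15.3])]
3 620 [array([-11.4,  11.5]), array([-15.5,  15. ])]
4 667 [array([-11.5,  11.4]), array([-15.7,  14.8])]
5 732 [array([-11.6,  11.2]), array([-15.8,  14.8])]
6 776 [array([-11.8,  10.9]), array([-15.8,  14.5])]
```

View pics/w_big.png

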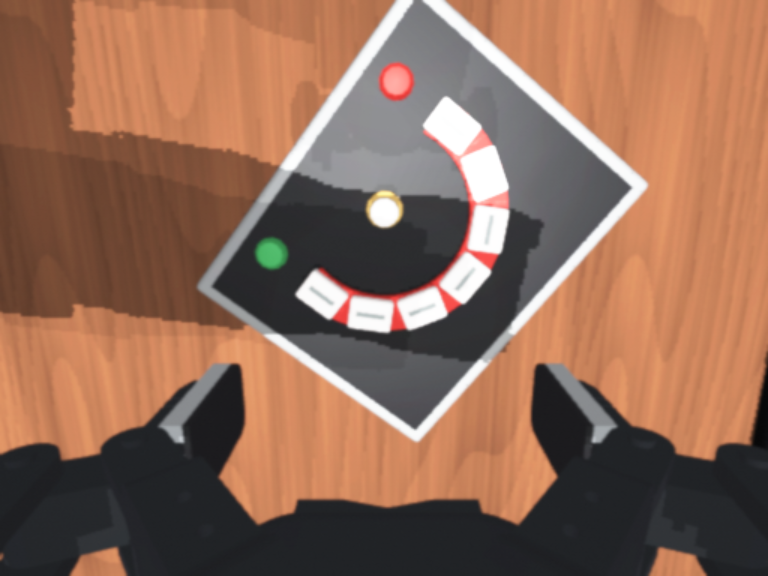

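View pics/scene0.png

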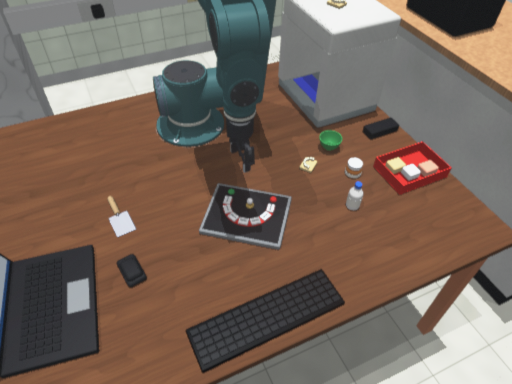

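The wrist picture shows the green lamp at (271,253) beside the lower-left end tooth at (322,294). The red lamp is at (396,81) beside the upper tooth at (452,124). The fit matches the known tooth sizes, so I'll move above the first tooth while closing the gripper.

```bash
python3 -m crank '[0,0,0,-0.14,-0.25,0.8,1, 0,0,0,-0.14,-0.25,0.8,1, 0,0,0,-0.14,-0.25,0.8,1, 0,0,0,-0.14,-0.25,0.8,1, 0,0,0,-0.14,-0.25,0.8,1, 0,0,0,-0.14,-0.25,0.8,1, 0,0,0,-0.14,-0.25,0.8,1, 0,0,0,-0.14,-0.22,0.8,1, 0,0,0,0,0,0,1, 0,0,0,0,0,0,1, 0,0,0,0,0,0,1, 0,0,0,0,0,0,1]' 20
python3 - <<'E'
from h import *
img,d,X=cam("wrist"); cv2.imwrite("pics/w1.png",img)
s=state(); print({k:np.round(s[k],4).tolist() for k in("tool_pos","wrist_force","width","ee_rot","time_s")})
E
```

```text
time_s: 1.9
tool_pos: [0.4769, -0.028, 0.0725]
ee_rot: [[-0.0, 1.0, 0.002], [1.0, 0.0, -0.0], [-0.0, 0.002, -1.0]]
wrist_force: [0.0, 0.1, 0.3]
width: 0.002
finger_force: 0.0
{'tool_pos': [0.4768, -0.028, 0.0724], 'wrist_force': [-0.7461, -0.6809, -0.1452], 'width': -0.0029, 'ee_rot': [[-0.0003, 1.0, 0.002], [1.0, 0.0003, -0.0004], [-0.0004, 0.002, -1.0]], 'time_s': 1.95}
```

View pics/w1.png

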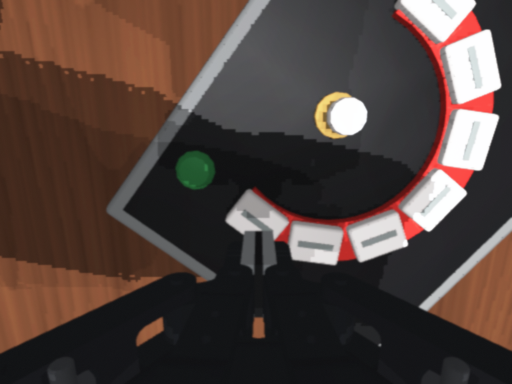

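The fingers are shut, with their tips (258,235) over the first tooth at (257,215). Next I descend in small steps.

```bash
python3 -m crank '[0,0,0,0,0,0.47,1, 0,0,0,0,0,0.47,1, 0,0,0,0,0,0.4,1, 0,0,0,0,0,0.08,1, 0,0,0,0,0,0.04,1, 0,0,0,0,0,0,1, 0,0,0,0,0,0,1, 0,0,0,0,0,0,1]'; for i in 1; do python3 -m crank '[0,0,0,0,0,0.04,1, 0,0,0,0,0,0.04,1,0,0,0,0,0,0,1,0,0,0,0,0,0,1]'; done
```

```text
time_s: 2.62
tool_pos: [0.4762, -0.0281, 0.0354]
ee_rot: [[-0.0, 1.0, 0.001], [1.0, 0.0, -0.0], [-0.0, 0.001, -1.0]]
wrist_force: [-0.1, 0.2, -0.2]
width: 0.0
finger_force: 0.0
time_s: 2.95
tool_pos: [0.476, -0.0281, 0.0329]
ee_rot: [[0.0, 1.0, 0.0], [1.0, -0.0, -0.0], [-0.0, 0.0, -1.0]]
wrist_force: [0.8, 0.1, 1.8]
width: 0.003
finger_force: 0.7
```

```bash
python3 -m crank '[0,0,0,0,0,0.05,1, 0,0,0,0,0,0.05,1,0,0,0,0,0,0,1,0,0,0,0,0,0,1,0,0,0,0,0,0,1]'; python3 -c "
from plant import state
import numpy as np
print(np.round(state()['wrist_force'],2),state()['tool_pos'])"
```

```text
time_s: 3.37
tool_pos: [0.4759, -0.0281, 0.0303]
ee_rot: [[0.0, 1.0, 0.0], [1.0, -0.0, -0.0], [-0.0, 0.0, -1.0]]
wrist_force: [1.4, -0.2, 3.1]
width: 0.001
finger_force: 1.2
[ 1.44 -0.17  3.13] [ 0.47594441 -0.02806655  0.03034013]
```

```bash
python3 -m crank '[0,0,0,-0.1,0.24,0,1,0,0,0,-0.1,0.24,0,1,0,0,0,-0.1,0.24,0,1,0,0,0,-0.1,0.24,0,1,0,0,0,-0.1,0.24,0,1,0,0,0,-0.1,0.24,0,1,0,0,0,0,0,0,1,0,0,0,0,0,0,1,0,0,0,0,0,0,1]'
```

```text
time_s: 4.12
tool_pos: [0.5121, -0.0431, 0.0304]
ee_rot: [[0.0, 1.0, 0.001], [1.0, -0.0, -0.0], [-0.0, 0.001, -1.0]]
wrist_force: [2.2, -1.1, 2.1]
width: 0.004
finger_force: 1.2
```

```bash
python3 -m crank '[0,0,0,0.03,0.25,0,1,0,0,0,0.03,0.25,0,1,0,0,0,0.03,0.25,0,1,0,0,0,0.03,0.25,0,1,0,0,0,0.03,0.26,0,1,0,0,0,0.03,0.26,0,1,0,0,0,0,0,0,1,0,0,0,0,0,0,1,0,0,0,0,0,0,1]'; python3 -m crank '[0,0,0,0.16,0.2,0,1,0,0,0,0.16,0.2,0,1,0,0,0,0.16,0.2,0,1,0,0,0,0.16,0.21,0,1,0,0,0,0.16,0.21,0,1,0,0,0,0.16,0.21,0,1,0,0,0,0,0,0,1,0,0,0,0,0,0,1,0,0,0,0,0,0,1]'
```

```text
time_s: 4.87
tool_pos: [0.5501, -0.0385, 0.0304]
ee_rot: [[-0.0, 1.0, 0.001], [1.0, 0.0, -0.0], [-0.0, 0.001, -1.0]]
wrist_force: [1.6, 0.5, 1.5]
width: -0.002
finger_force: 1.2
time_s: 5.62
tool_pos: [0.5808, -0.0144, 0.0303]
ee_rot: [[-0.0, 1.0, 0.001], [1.0, 0.0, 0.0], [0.0, 0.001, -1.0]]
wrist_force: [1.4, 0.5, 2.4]
width: -0.003
finger_force: 1.2
```

Tracking is accurate and the force is light, so I'll do the remaining three teeth.

```bash
python3 -m crank '[0,0,0,0.24,0.1,0,1,0,0,0,0.24,0.1,0,1,0,0,0,0.23,0.1,0,1,0,0,0,0.23,0.1,0,1,0,0,0,0.23,0.1,0,1,0,0,0,0.23,0.1,0,1,0,0,0,0,0,0,1,0,0,0,0,0,0,1,0,0,0,0,0,0,1]'; python3 -m crank '[0,0,0,0.25,-0.03,0,1,0,0,0,0.25,-0.03,0,1,0,0,0,0.26,-0.03,0,1,0,0,0,0.26,-0.03,0,1,0,0,0,0.26,-0.03,0,1,0,0,0,0.26,-0.03,0,1,0,0,0,0,0,0,1,0,0,0,0,0,0,1,0,0,0,0,0,0,1]'; python3 -m crank '[0,0,0,0.2,-0.15,0,1,0,0,0,0.2,-0.15,0,1,0,0,0,0.2,-0.16,0,1,0,0,0,0.21,-0.16,0,1,0,0,0,0.21,-0.16,0,1,0,0,0,0.21,-0.16,0,1,0,0,0,0,0,0,1,0,0,0,0,0,0,1,0,0,0,0,0,0,1]'
python3 - <<'E'
from h import *
img,d,X=cam("wrist"); cv2.imwrite("pics/w2.png",img)
img,d,X=cam("scene"); 
print(np.mean([state()["wrist_force"] for _ in range(3)],0))
E
```

```text
time_s: 6.37
tool_pos: [0.5956, 0.0208, 0.0303]
ee_rot: [[-0.0, 1.0, 0.0], [1.0, 0.0, 0.001], [0.001, 0.0, -1.0]]
wrist_force: [0.8, 1.7, 1.9]
width: -0.002
finger_force: 1.2
time_s: 7.12
tool_pos: [0.5909, 0.0593, 0.0302]
ee_rot: [[-0.0, 1.0, -0.0], [1.0, 0.0, 0.001], [0.001, -0.0, -1.0]]
wrist_force: [-0.9, 1.4, 2.8]
width: 0.001
finger_force: 1.2
time_s: 7.87
tool_pos: [0.5672, 0.09, 0.0302]
ee_rot: [[-0.0, 1.0, -0.001], [1.0, 0.0, 0.0], [0.0, -0.001, -1.0]]
wrist_force: [-1.7, 2.1, 2.7]
width: -0.001
finger_force: 1.2
[-0.86019907  2.1239876   3.43645056]
```

View pics/w2.png

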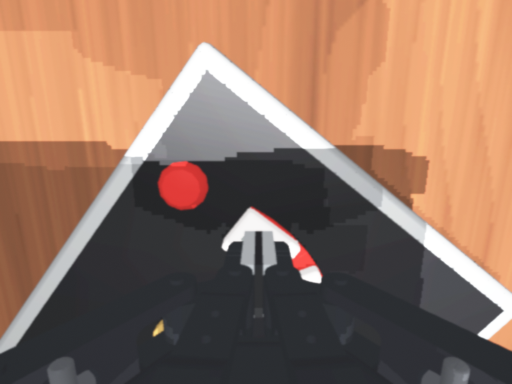

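The fingertips rest on the last tooth (258,240), beside the red lamp at (183,186), pressing with about 3 N. I'm handing in.

```bash
python3 -c "
from plant import job
print(job.sign_off())"
```

```text
the job is handed in; nothing more can be done
None
```

I traced all seven teeth in order from the green lamp to the red lamp, pressing with about 3 N or less at each stop, and handed the job in after about 8 s with the fingertips still resting on the last tooth; the verdict was not shown.

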